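Scan the angle plate's label, stow the scanner and rock the bin back

TASK

Book in the angle plate: pick up the hand scanner and aim it square at the barcode label on the plate's sloping face from about 100 mm away, holding it steady for one second. Then lay the scanner in the tilting bin while the bin is still rocked forward, and rock the bin back level onto its stops. Do not drop the scanner, do not strike the angle plate, and leave the plug gauge and caliper alone.

Things in the scene. Friction and masses are not known exactly. Their poses are not given: they have to be found in the camera images.
- scanner: Loose hand scanner, 0.22 kg, 159 long, lying on the bench: grey barrel 120 long, 36 wide, 34 high (x -80 to +40) and a bulkier black nose 42 long, 56 wide, 42 high (x +37 to +79) with the dark window in its end. Origin: underside, on the centre line. x points out of the nose (the beam), z up as it lies. Grip across the barrel near the origin.
- window (a point): Centre of the scanner's reading window: 80 mm ahead of the scanner's origin and 21 mm above its underside; same axes as the scanner (x = beam direction).
- angle_plate: Fixed grey cast-iron inclined angle plate: base 150 x 140 x 16, and on it a sloping face plate 140 wide, 130 long up the slope, 16 thick, whose working face looks along the body's +x and 30 degrees upward; ribs behind. About 128 mm high. Origin: centre of the base's underside, z up.
- label: White barcode label 64 wide x 48 high with black bars, flat on the sloping face of the angle plate, its centre about 83 mm above the bench. Origin: centre of the label's surface. x = outward normal of the label (30 degrees above horizontal), y along its width (horizontal), z up the slope.
- cradle: Fixed dark-steel cradle of the bin: base plate 170 (x) x 250 (y) x 8, two cheeks 83 high, 6 thick, at y = +-119 that carry the pivot; two bronze thumb-screw stops under the bin's rear edge. Origin: centre of the underside; x points to the rear of the bin (away from the robot), z up. The pivot axis runs along y, 70 mm above the origin.
- bin (a joint): Tilt of the steel bin about its pivot (rad): 0 = level, rocked back on the stops (closed up); positive = rocked forward, front down and rear edge up (loading position); limit 0.5. The pivot is stiff (about 0.5 N m) and the bin stays where it is left.
- bin_in (a point): Centre of the bin's inner floor, 8 mm below the pivot when level; axes turn with the bin (x to the rear, y along the pivot, z out of the mouth). The bin is an open steel tray, inside 140 (x) x 210 (y), walls 4 thick, 60 high above the inner floor; outside 148 x 218 x 64.
- bin_tab (a point): Centre of the top of the bin's rear press tab, a flat steel flange 70 (y) wide, 6 thick, sticking out 25 mm behind the rear rim; in the bin's axes 88 mm behind and 52 mm above the pivot. Pressing it down (some 6 to 10 N) rocks the bin back level.
- plug_gauge: Bystander: loose matte-steel plug gauge, 125 long, 37 across its hexagonal handle at most, lying on the bench. Origin under its middle.
- caliper: Bystander: loose chrome caliper lying flat, 200 long, 55 wide at the jaws, 12 thick. Origin under the middle of its beam.

How it is judged:
By the outcome, as a careful person would: the job done as asked, in the order asked, and still so for the second after the job is handed in, with the robot touching nothing.
It also fails if it takes over 58 s, if anything falls off the work surface, if the arm or the gripper's body presses on something with over 40 N, if the wrist force passes 120 N, or if a joint passes its speed limit or range.

ROBOT

A 6-joint arm with a two-finger parallel gripper is mounted at the origin on the work surface. World frame = base frame: x ahead of the robot, y to its left, z up, the work surface at z = 0. Lengths are in mm, angles in rad, forces in N, time in s.
With the tool pointing down it reaches from about 300 to 850 mm from the base axis. Payload 5.4 kg.
Tool frame: the origin (TCP) lies at the very end of the fingers, on their centre line; the grasp point (between the pads) lies 19 mm behind it; x points along the fingers, y is the direction in which the jaws open and shut, and the axes are right-handed (so a half turn about x gives the same grasp; the last joint's range is limited). The gripper opens to 85 mm and grips with 20 to 120 N. Pads are 22 mm wide; open, the fingers measure 114 mm over their backs; the gripper's body (76 mm by 85 mm) begins 54 mm behind the grasp point. The pads swing forward as they close: fully open they stand 13 mm farther back than shut.
Start: joints at [-1.486, 0.158, 1.597, -0, 1.386, -0.21], TCP at [167.042, -550.185, 231.299] pointing down, gripper open.
Joint ranges: [-2.91, 2.91], [-0.94, 2.29], [0.18, 2.7], [-1.29, 4.43], [0.17, 2.64], [-3, 3]. Speed limits (rad/s): [2.57, 2.57, 3.14, 3.14, 3.14, 3.14].

INTERFACE

Orientations are given as [roll, pitch, yaw] about the fixed x, y, z axes, in that order (R = Rz(yaw) Ry(pitch) Rx(roll)).
In Python, from cell import manip gives the robot as it stands.
- The arm moves only by the tool play_rows, never from a script. Its arguments are lists of equal length, an entry for each row: "fingers": the closure in counts, from 0 (fully open) to 255 (shut); "offset": the shift along the world's x, y, z in cm, a list of three; "roll": the turn about the world's z in rad. A call has 1 to 12 rows; each row is the pose to reach, as a shift and turn from the pose commanded when the call began; what a row does not reach only later rows make up. A row lasts 1/12 s, in which the tool goes at most 41.7 mm and 7.16 degrees, less where a joint would pass 70% of its speed; a pose out of reach is approached as far as the arm can. A call with a gripper value outside its range is refused whole. The fingers move at their own pace and stop on an object; "squeeze" is the grip in N (left out, the last holds). Time passes only in rows, so rows that repeat a pose let the fingers close. It gives the time, the measured TCP pose, the force and the opening at its end, in the units of the state.
- manip.state(): the state, without advancing time (a new reading comes with each control period).
- manip.grab_frame(name): name is "scene" or "top" or "wrist"; returns the picture (420x560x3 uint8, red, green, blue); there is no depth.
- manip.calibration(name): a dict with "fx", "fy", "cx", "cy" (pixels), "rvec" (rotation vector, rad) and "tvec" (3), from world to camera coordinates, as OpenCV has them; the wrist camera has in their place "mount" (4x4, takes a point from camera to tool coordinates, whose origin is the TCP and whose axes are the tool frame's). Camera axes: x right, y down, z forward; pixel columns grow to the right and rows downward; lengths in mm; the calibration is good to about 2 mm. A picture is of the moment at which its call begins: read the wrist's pose just before it. calibration takes no time and is no camera call.
- manip.sign_off(): hands the job in, once; it reports no verdict.
The state is a dict: "time": time; "q": joint angles; "dq": joint speeds; "joint_efforts": joint torques, N m; "tcp_pos": TCP position; "tcp_rot": TCP orientation; "force": force on the tool from outside, world axes, zero at the start; "moment": the same for the moment, N m; "opening": finger opening in mm.
Only numpy, scipy, OpenCV 4.12 (cv2) and the standard library are available. Lean on these libraries where they do the work, as an engineer would, in place of code of your own. Each camera call takes 0.05 s, during which the arm holds its last target. There are 200 camera calls.

## Working session

There is one attempt and no reset: what is moved stays moved. The work goes in short steps, Python scripts to look and compute and a tool call to move; the robot and the scene stay as the last step left them, time stands still between calls to the robot, and variables do not carry over. Pictures are saved under pics/ and viewed, about 8 in all and at most 12, crops included, and the job is handed in when it is done.

Besides the shell and the picture viewer there is one more tool, called after ">>>" by a JSON object that holds its "api" and its "payload", one argument or row to a line. play_rows: Moves the arm, as the interface text tells. Its arguments: {"type":"object","properties":{"fingers":{"type":"array","items":{"type":"number"}},"offset":{"type":"array","items":{"type":"array","items":{"type":"number"}}},"roll":{"type":"array","items":{"type":"number"}},"squeeze":{"type":"number"}},"required":["fingers","offset","roll"]}

```bash
ls; mkdir -p pics; python3 - <<'E'
from cell import manip
import cv2,numpy as np
print(manip.state())
for n in("scene","top","wrist"):
    print(n,manip.calibration(n))
    im=manip.grab_frame(n); cv2.imwrite(f"pics/{n}0.png",im[:,:,::-1])
E
```

```text
pics
{'time': 0.0, 'q': array([-1.48613661e+00,  1.59020377e-01,  1.59824473e+00,  2.14119205e-05,
        1.38619927e+00, -2.10079212e-01]), 'dq': array([ 0.0004365 , -0.00020977, -0.00065179, -0.00161698, -0.00037442,
       -0.00200183]), 'joint_efforts': array([-3.39197231e-04, -3.95997441e+01, -3.31431699e+01, -1.04470266e-04,
        8.28456657e-03, -7.84111165e-06]), 'tcp_pos': array([ 166.97729158, -549.5931256 ,  230.32675108]), 'tcp_rot': array([-1.79211648,  1.56892449,  1.64421115]), 'force': array([-0.16872734,  0.24823088, -0.1121268 ]), 'moment': array([-0.03565535, -0.02057046, -0.03045649]), 'opening': 85.46968805050676}
scene {'fx': 385.01787500729773, 'fy': 385.01787500729773, 'cx': 279.7731392173356, 'cy': 210.1660188627943, 'rvec': array([ 2.10504397,  1.09957863, -0.44578663]), 'tvec': array([-356.40253046, -247.73972551, 1267.82040933])}
top {'fx': 468.53011702122956, 'fy': 468.53011702122956, 'cx': 281.5851236126167, 'cy': 212.2655420194207, 'rvec': array([ 2.07759809, -2.12980526,  0.16841557]), 'tvec': array([ 67.77394306, 585.92863803, 973.22809354])}
wrist {'fx': 311.20811963311246, 'fy': 311.20811963311246, 'cx': 277.5554992380204, 'cy': 206.84584070698116, 'mount': array([[ 3.02717111e-04, -2.90244802e-01,  9.56952383e-01,
        -1.42222961e+02],
       [ 9.99999865e-01,  4.91911006e-04, -1.67137322e-04,
         1.34942627e-01],
       [-4.22224671e-04,  9.56952304e-01,  2.90244911e-01,
        -7.37966985e+01],
       [ 0.00000000e+00,  0.00000000e+00,  0.00000000e+00,
         1.00000000e+00]])}
```

View pics/top0.png

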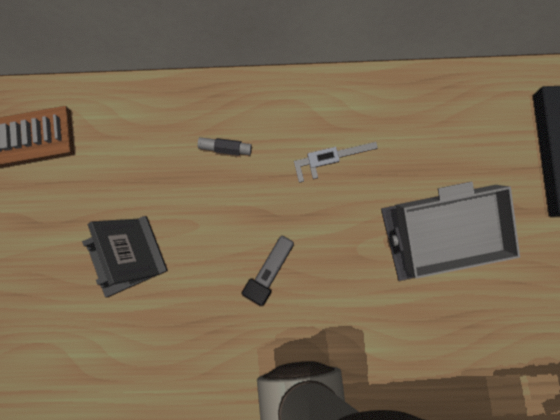

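View pics/scene0.png

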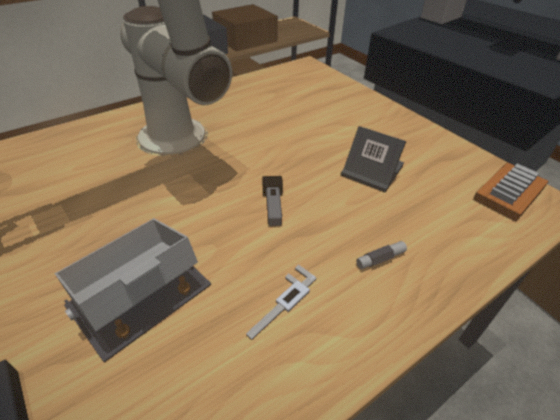

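```bash
cat > h.py <<'E'
import cv2,numpy as np
from cell import manip
from scipy.spatial.transform import Rotation as Ro
def cam(n,st=None):
    c=manip.calibration(n);K=np.array([[c['fx'],0,c['cx']],[0,c['fy'],c['cy']],[0,0,1.]])
    if n=='wrist':
        st=st or manip.state();T=np.eye(4);T[:3,:3]=Ro.from_euler('xyz',st['tcp_rot']).as_matrix();T[:3,3]=st['tcp_pos']
        M=np.linalg.inv(T@c['mount']);return K,M[:3,:3],M[:3,3]
    return K,cv2.Rodrigues(c['rvec'])[0],c['tvec']
def ray(C,p):
    K,R,t=C;return -R.T@t,(d:=R.T@np.linalg.inv(K)@np.array([p[0],p[1],1.]))/np.linalg.norm(d)
def onz(C,p,z):
    o,d=ray(C,p);return o+d*(z-o[2])/d[2]
def tri(Cs,ps):
    A=np.zeros((3,3));b=np.zeros(3);L=[ray(C,p) for C,p in zip(Cs,ps)]
    for o,d in L: P=np.eye(3)-np.outer(d,d);A+=P;b+=P@o
    x=np.linalg.solve(A,b);return x,[round(float(np.linalg.norm((np.eye(3)-np.outer(d,d))@(x-o))),1) for o,d in L]
def proj(C,X):
    K,R,t=C;u=K@(R@np.asarray(X)+t);return u[:2]/u[2]
E
python3 - <<'E'
from h import *
t=cv2.imread('pics/top0.png');s=cv2.imread('pics/scene0.png')
def crop(im,x,y,w,h,W,H):
    c=cv2.resize(im[y:y+h,x:x+w],(W,H),interpolation=cv2.INTER_CUBIC);c=cv2.convertScaleAbs(c,alpha=1.3,beta=20)
    f=W/w
    for i in range(0,w,10): cv2.line(c,(int(i*f),0),(int(i*f),4 if (x+i)%50 else 12),(0,0,255),1)
    for i in range(0,h,10): cv2.line(c,(0,int(i*f)),(4 if (y+i)%50 else 12,int(i*f)),(0,0,255),1)
    return c
m=np.vstack([np.hstack([crop(t,80,200,100,75,400,300),crop(s,330,110,100,75,400,300)]),
 np.hstack([crop(t,370,170,160,120,400,300),crop(s,50,220,180,135,400,300)])])
cv2.imwrite('pics/m1.png',m)
C=cam('top')
hsv=cv2.cvtColor(t,cv2.COLOR_BGR2HSV);mk=(hsv[...,1]<90).astype(np.uint8);mk[:, :][:75]=0
n,l,st,ce=cv2.connectedComponentsWithStats(mk)
for i in range(1,n):
    if 200<st[i,4]<20000: print(st[i],ce[i],cv2.minAreaRect(np.argwhere(l==i)[:,::-1].astype(np.float32)), onz(C,ce[i],25))
E
```

```text
[ 58  75 106   7 413] [111.3559322   77.08232446] ((110.5, 78.0), (6.0, 105.0), 90.0) [942.56864721 463.48212559  25.        ]
[ 511   85   49  133 2531] [548.91900435 140.58593441] ((535.0, 151.0), (132.0, 48.0), 90.0) [ 744.00337796 -562.56084828   25.        ]
[ 270   92  116   25 1017] [330.86627335 103.64405113] ((327.30352783203125, 102.93318176269531), (21.614425659179688, 115.108642578125), 87.53719329833984) [853.14528223 -68.22040993  25.        ]
[ 66 100  91  24 805] [108.60745342 111.66956522] ((111.07966613769531, 110.69468688964844), (22.41691017150879, 89.2020034790039), 86.18592071533203) [852.63092494 465.72523749  25.        ]
[  0 119  31  32 789] [ 14.55893536 134.86818758] ((14.2307710647583, 134.34616088867188), (28.031848907470703, 32.124996185302734), 82.87498474121094) [801.67189718 691.99146136  25.        ]
[ 31 118  10  27 214] [ 35.54205607 130.97196262] ((35.60660171508789, 130.9923858642578), (26.432655334472656, 8.478398323059082), 85.91438293457031) [809.76462834 641.33510151  25.        ]
[  76  135  176   21 1525] [181.71147541 147.72      ] ((163.
[... 1914 characters left out ...]
), (41.62522888183594, 17.654279708862305), 24.904767990112305) [ 295.67347274 -145.38732097   25.        ]
[  18  335  133   29 1412] [ 87.22804533 349.53824363] ((84.0, 349.0), (132.0, 28.0), -0.0) [300.87375519 484.97607813  25.        ]
[ 213  361  208   59 5330] [308.51969981 394.96097561] ((316.5, 390.0), (58.0, 207.0), 90.0) [200.02078641   5.84353747  25.        ]
[   7  386  247   18 1413] [126.86836518 396.6581741 ] ((130.0, 394.5), (17.0, 246.0), 90.0) [202.26898187 393.23904375  25.        ]
[  1 411 112   9 461] [ 58.39262473 415.65292842] ((56.50907897949219, 415.6692199707031), (7.453597545623779, 111.00154876708984), 86.93350982666016) [166.11261972 539.22316593  25.        ]
```

View pics/m1.png

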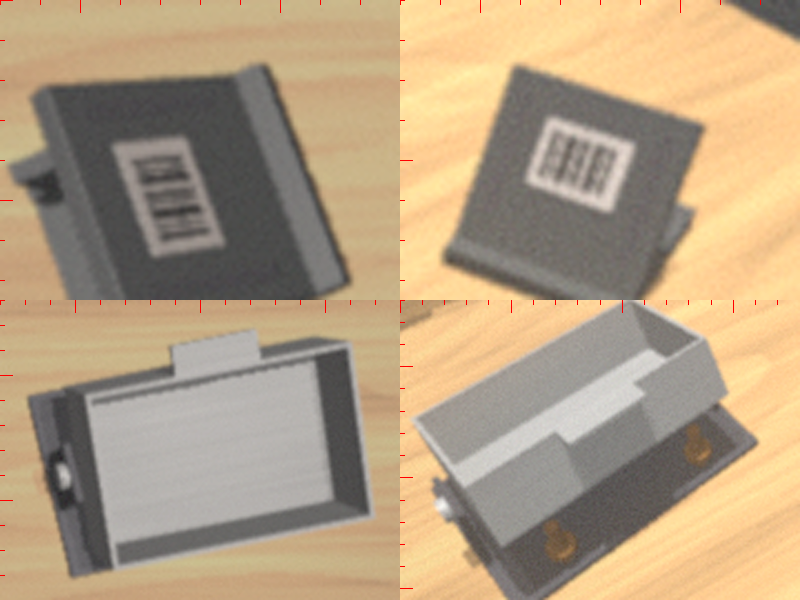

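```bash
python3 - <<'E'
from h import *
T,S=cam('top'),cam('scene');np.set_printoptions(precision=1,suppress=True)
tl=np.array([(108.25,235.5),(126.25,234),(136,261.5),(118.5,264)])  # up-far, low-far, low-near, up-near
sl=np.array([(367,139.25),(389,145.75),(382.5,163.25),(361.75,155.75)]) # ul,ur,lr,ll
for name,perm in(("A",[1,2,3,0]),("B",[0,3,2,1])):
    X=[tri((T,S),(a,sl[j])) for a,j in zip(tl,perm)];P=np.array([x[0] for x in X]);print(name,[x[1][0] for x in X]);print(P)
    c=P.mean(0);w=P[[0,1]].mean(0)-P[[2,3]].mean(0);u=P[[0,3]].mean(0)-P[[1,2]].mean(0);n=np.cross(u,w);n/=np.linalg.norm(n)
    print(c,np.linalg.norm(w),np.linalg.norm(u),n,np.degrees(np.arcsin(n[2])),np.degrees(np.arctan2(n[1],n[0])), np.degrees(np.arctan2(w[1],w[0])))
tb={'f-':(518.4,256),'f+':(416,277.2),'r+':(404,206.8),'r-':(509.6,187.2)}
sb={'f-':(56.75,274),'f+':(151.25,221.3),'r+':(187.25,238),'r-':(77.9,304.1)}
B={}
for k in tb: B[k],r=tri((T,S),(tb[k],sb[k]));print(k,B[k],r)
d=(B['r+']+B['r-']-B['f+']-B['f-'])/2;print('x axis',d,np.linalg.norm(d),np.degrees(np.arctan2(d[2],np.hypot(*d[:2]))),np.degrees(np.arctan2(d[1],d[0])))
y=(B['r+']+B['f+']-B['r-']-B['f-'])/2;print('y',y,np.linalg.norm(y),np.degrees(np.arctan2(-y[0],y[1])));print('c',sum(B.values())/4)
for p in [(438.8,188.8),(472.8,182.4)]:print('tab',onz(T,p,158))
print(onz(T,(286,239),34),onz(T,(256,297),34))
t=cv2.imread('pics/top0.png')[225:315,225:315];g=cv2.cvtColor(t,cv2.COLOR_BGR2HSV)
mk=((g[...,2]<60)&(g[...,1]<140)).astype(np.uint8)
n,l,st,ce=cv2.connectedComponentsWithStats(mk);i=1+np.argmax(st[1:,4]);print(st[i],ce[i]+225)
E
```

```text
A [1.2, 1.0, 2.1, 1.0]
[[539.6 419.7 104.2]
 [548.8 397.9  59.2]
 [488.3 375.2  57.6]
 [479.2 396.  101. ]]
[514.  397.2  80.5] 64.78266911408039 49.88763226723216 [-0.3  0.8 -0.5] -27.618943885242587 109.84098129845258 20.964214009634414
B [24.5, 23.5, 28.9, 29.1]
[[519.1 382.8 136.9]
 [528.5 362.4  95.4]
 [509.3 408.8  24.4]
 [500.5 430.6  71.6]]
[514.4 396.1  82.1] 84.98086426567215 49.94487134109256 [0.9 0.4 0. ] 0.44128821952848557 22.463286202105362 -68.12967647057313
f- [ 475.7 -430.5   92.8] [0.9, 0.9]
f+ [ 436.9 -223.5   87.2] [1.8, 1.8]
r+ [ 575.3 -195.7  140.6] [0.3, 0.3]
r- [ 609.2 -408.9  140.7] [0.7, 0.7]
x axis [136.   24.7  50.7] 147.17641870123953 20.133033426092055 10.30121988706322
y [-36.4 210.1  -2.8] 213.26740462780066 9.821156693416217
c [ 524.3 -314.7  115.3]
tab [ 606.2 -262.2  158. ]
tab [ 617.2 -329.8  158. ]
[531.2  45.4  34. ] [405.5 113.8  34. ]
[ 17  54  29  27 475] [256.2 291.9]
```

>>> {"api": "play_rows", "payload": {
  "fingers": [0,0,0,0,0,0,0,0,0,0,0,0],
  "offset": [
    [17,36,0],
    [17,36,0],
    [17,36,0],
    [17,36,0],
    [17,36,0],
    [17,36,0],
    [17,36,0],
    [17,36,0],
    [17,36,0],
    [17,36,0],
    [17,36,0],
    [17,36,0]
  ],
  "roll": [1.25,1.25,1.25,1.25,1.25,1.25,1.25,1.25,1.25,1.25,1.25,1.25],
  "squeeze": 40
}}

```text
time: 1.15
tcp_pos: [337.3, -189.2, 231.2]
tcp_rot: [-0.393, 1.57, -1.988]
force: [-0.6, -1.3, 0.0]
opening: 85.4
```

>>> {"api": "play_rows", "payload": {
  "fingers": [0,0,0,0,0,0,0,0,0,0,0],
  "offset": [
    [13.3,26.9,-1],
    [13.3,26.9,-1],
    [13.3,26.9,-1],
    [13.3,26.9,-1],
    [13.3,26.9,-1],
    [13.3,26.9,-1],
    [13.3,26.9,-1],
    [13.3,26.9,-1],
    [13.3,26.9,-1],
    [13.3,26.9,-1],
    [13.3,26.9,-1]
  ],
  "roll": [1.1,1.1,1.1,1.1,1.1,1.1,1.1,1.1,1.1,1.1,1.1]
}}

```text
time: 2.07
tcp_pos: [470.2, 77.8, 221.0]
tcp_rot: [-2.161, 1.57, -2.663]
force: [0.4, -0.1, -0.8]
opening: 85.5
```

```bash
python3 - <<'E'
from h import *
np.set_printoptions(precision=2,suppress=True)
st=manip.state();im=manip.grab_frame('wrist');cv2.imwrite('pics/w1.png',im[:,:,::-1])
print(st['time'],st['q'],st['tcp_pos'],st['tcp_rot'],st['opening'],Ro.from_euler('xyz',st['tcp_rot']).as_matrix())
C=cam('wrist',st);print([proj(C,p) for p in([468,80,20],[531,45,34],[405,114,34])])
E
```

```text
2.0667 [-0.09 -0.09  1.88 -0.    1.36 -1.16] [470.24  77.78 220.99] [-2.16  1.57 -2.66] 85.53955581963736 [[-0.    0.48  0.88]
 [-0.    0.88 -0.48]
 [-1.   -0.   -0.  ]]
[array([278.55, 178.76]), array([278.17, 243.11]), array([278.19, 112.  ])]
```

View pics/w1.png

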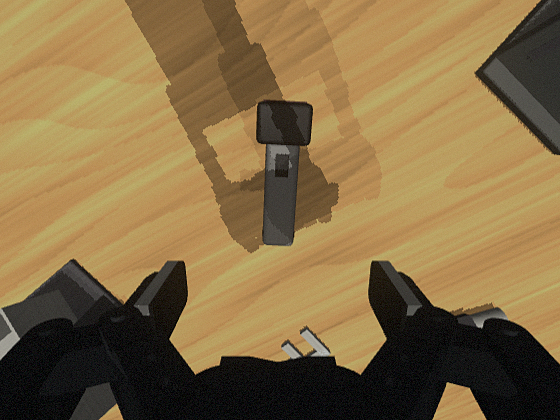

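```bash
python3 - <<'E'
from h import *
np.set_printoptions(precision=1,suppress=True)
st=manip.state();C=cam('wrist',st);T=cam('top')
print('nose h',tri((C,T),((284,122),(256.2,291.9))))
f=[onz(C,p,42) for p in((258,101),(311,103),(310.5,144),(257.5,142))];f=np.array(f);nc=f.mean(0)
b=np.array([onz(C,p,34) for p in((262,243),(293,245),(299,147),(267,146))]);tc=b[:2].mean(0);bc=b[2:].mean(0)
print(f,b,sep='\n');print('sizes',np.linalg.norm(f[0]-f[1]),np.linalg.norm(f[0]-f[3]),np.linalg.norm(b[0]-b[1]),np.linalg.norm(tc-bc))
for a in(nc-tc,bc-tc,nc-bc):print(np.degrees(np.arctan2(a[1],a[0])))
d=(nc-tc)[:2];L=np.linalg.norm(d);d/=L;print('L(138)',L);print('origin',nc[:2]-58*d,tc[:2]+80*d)
E
```

```text
nose h (array([416.8, 114.5,  20.5]), [0.0, 0.0])
[[386.4 101.5  42. ]
 [413.  146.1  42. ]
 [448.1 127.7  42. ]
 [420.4  81.5  42. ]]
[[522.   28.7  34. ]
 [541.2  58.7  34. ]
 [446.1 116.2  34. ]
 [429.1  87.4  34. ]]
sizes 51.9297077767392 39.43210649779412 35.64046640066018 110.50293408780684
148.3858974022258
148.28105848878943
148.8668335051165
L(138) 134.5906246428084
origin [466.4  83.8] [463.5  85.6]
```

>>> {"api": "play_rows", "payload": {
  "fingers": [0,0,0,0,0,0,0,0,0],
  "offset": [
    [-0.5,0.7,-4],
    [-0.5,0.7,-8],
    [-0.5,0.7,-12],
    [-0.5,0.7,-15],
    [-0.5,0.7,-18],
    [-0.5,0.7,-20],
    [-0.5,0.7,-21],
    [-0.5,0.7,-21.9],
    [-0.5,0.7,-21.9]
  ],
  "roll": [-0.05,-0.05,-0.05,-0.05,-0.05,-0.05,-0.05,-0.05,-0.05]
}}

```text
time: 2.87
tcp_pos: [464.5, 85.3, 1.5]
tcp_rot: [-2.634, 1.569, 3.1]
force: [0.2, -0.0, 0.6]
opening: 85.6
```

>>> {"api": "play_rows", "payload": {
  "fingers": [80,120,255,255,255,255,255,255,255,255],
  "offset": [
    [0,0,0],
    [0,0,0],
    [0,0,0],
    [0,0,0],
    [0,0,0],
    [0,0,0],
    [0,0,0],
    [0,0,0],
    [0,0,0],
    [0,0,0]
  ],
  "roll": [0,0,0,0,0,0,0,0,0,0],
  "squeeze": 35
}}

```text
time: 3.7
tcp_pos: [466.0, 85.6, 3.4]
tcp_rot: [0.269, 1.569, -0.278]
force: [-1.3, -0.8, 5.9]
opening: 35.1
```

>>> {"api": "play_rows", "payload": {
  "fingers": [255,255,255,255,255,255,255],
  "offset": [
    [0,0,1],
    [0,0,3],
    [0,0,6],
    [0,0,9],
    [0,0,12],
    [0,0,14.7],
    [0,0,14.7]
  ],
  "roll": [0,0,0,0,0,0,0]
}}

```text
time: 4.28
tcp_pos: [468.8, 85.8, 155.7]
tcp_rot: [0.492, 1.56, -0.054]
force: [1.1, -0.0, -1.7]
opening: 35.3
```

>>> {"api": "play_rows", "payload": {
  "fingers": [255,255,255,255,255,255,255,255,255,255,255,255],
  "offset": [
    [-0.3,-2,0],
    [-0.8,-5,0],
    [-1.4,-9,0],
    [-2,-13,0],
    [-2.7,-17,0],
    [-3.4,-21,0],
    [-4,-25,0],
    [-4.7,-29,0],
    [-5.4,-33,0],
    [-6,-37,0],
    [-6.5,-40.5,0],
    [-6.7,-42.3,0]
  ],
  "roll": [0.03,0.1,0.17,0.24,0.31,0.38,0.45,0.52,0.59,0.66,0.71,0.73]
}}

```text
time: 5.28
tcp_pos: [396.5, -340.5, 148.5]
tcp_rot: [-2.773, 1.57, -2.59]
force: [-0.5, -0.1, -1.8]
opening: 35.6
```

```bash
python3 - <<'E'
from h import *
st=manip.state();print(st)
ims=[manip.grab_frame(n)[:,:,::-1] for n in('scene','wrist')]
cv2.imwrite('pics/m2.png',np.hstack([cv2.resize(ims[0][150:390,20:340],(480,360),interpolation=cv2.INTER_CUBIC),cv2.resize(ims[1],(320,240)).repeat(1,0) if 0 else cv2.copyMakeBorder(cv2.resize(ims[1],(320,240)),0,120,0,0,0)]))
E
```

```text
{'time': 5.2833, 'q': array([-9.40555983e-01,  1.03515948e-01,  1.82770422e+00, -9.70444053e-04,
        1.21044440e+00, -2.69349430e+00]), 'dq': array([-0.25370751,  0.28707412, -0.30148008,  0.03025584,  0.04551813,
       -0.46020305]), 'joint_efforts': array([ 3.06754438e-01, -3.68790829e+01, -3.08801651e+01, -1.60873099e-01,
       -5.40539995e-02, -2.09195592e-02]), 'tcp_pos': array([ 396.45099419, -340.49082199,  148.53529752]), 'tcp_rot': array([-2.77269655,  1.56988538, -2.59021234]), 'force': array([-0.51153387, -0.1190674 , -1.81316579]), 'moment': array([-0.0299506 , -0.06407053, -0.04363981]), 'opening': 35.62540450243424}
```

View pics/m2.png

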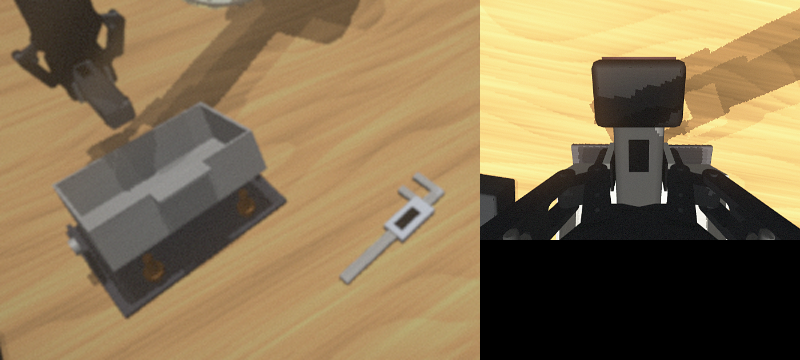

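>>> {"api": "play_rows", "payload": {
  "fingers": [255,255,255,255,255,255,255],
  "offset": [
    [0,0,-1.5],
    [0,0,-3],
    [0,0,-4.5],
    [0,0,-5.2],
    [0,0,-5.7],
    [0,0,-6.2],
    [0,0,-6.2]
  ],
  "roll": [0,0,0,0,0,0,0]
}}

```text
time: 5.97
tcp_pos: [397.5, -336.2, 86.7]
tcp_rot: [2.292, 1.569, 2.475]
force: [-0.4, 0.1, -0.8]
opening: 35.5
```

>>> {"api": "play_rows", "payload": {
  "fingers": [255,255,255,255,255,255],
  "offset": [
    [0,0,-0.3],
    [0,0,-0.6],
    [0,0,-0.9],
    [0,0,-1.2],
    [0,0,-1.2],
    [0,0,-1.2]
  ],
  "roll": [0,0,0,0,0,0]
}}

```text
time: 6.47
tcp_pos: [397.4, -337.3, 75.7]
tcp_rot: [-3.002, 1.569, -2.819]
force: [-6.3, -0.3, 4.0]
opening: 35.4
```

```bash
python3 - <<'E'
from h import *
st=manip.state();print(st['time'],st['tcp_pos'],st['force'])
ims=[manip.grab_frame(n)[:,:,::-1] for n in('scene','wrist')]
cv2.imwrite('pics/w3.png',ims[1])
cv2.imwrite('pics/m3.png',np.hstack([cv2.resize(ims[0][150:390,20:340],(480,360),interpolation=cv2.INTER_CUBIC),cv2.copyMakeBorder(cv2.resize(ims[1],(320,240)),0,120,0,0,0)]))
E
```

```text
6.4667 [ 397.44779872 -337.31866762   75.68590915] [-6.25093993 -0.30407654  4.03799747]
```

View pics/m3.png

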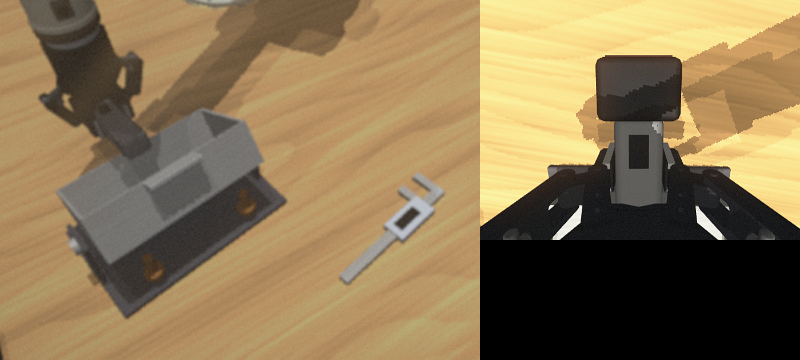

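>>> {"api": "play_rows", "payload": {
  "fingers": [255,255,255,255,255,255,255,255],
  "offset": [
    [0,0,-0.3],
    [0,0,-0.6],
    [0,0,-0.9],
    [0,0,-1.2],
    [0,0,-1.5],
    [0,0,-1.8],
    [0,0,-1.8],
    [0,0,-1.8]
  ],
  "roll": [0,0,0,0,0,0,0,0]
}}

```text
time: 7.23
tcp_pos: [397.4, -337.4, 57.6]
tcp_rot: [-2.898, 1.569, -2.715]
force: [-6.5, -1.1, 3.1]
opening: 35.5
```

```bash
python3 - <<'E'
from h import *
st=manip.state();print(st['time'],st['tcp_pos'],st['force'])
ims=[manip.grab_frame(n)[:,:,::-1] for n in('scene','wrist')]
cv2.imwrite('pics/w4.png',ims[1])
cv2.imwrite('pics/m4.png',np.hstack([cv2.resize(ims[0][190:350,40:240],(450,360),interpolation=cv2.INTER_CUBIC),cv2.resize(ims[1][60:420,105:455],(350,360))]))
E
```

```text
7.2333 [ 397.44409086 -337.39583396   57.57150685] [-6.54836785 -1.13853223  3.06071608]
```

View pics/m4.png

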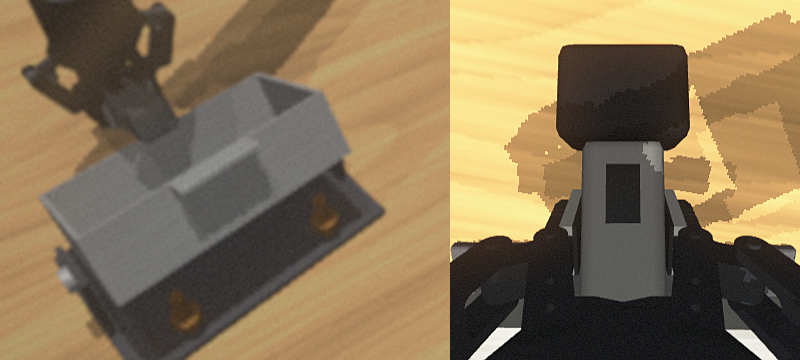

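```bash
cat > pitch.py <<'E'
from h import *
M=np.linalg.inv(manip.calibration('wrist')['mount']);c=manip.calibration('wrist')
def pts(th,dl=0,cz=22,gx=-19):
    # tool frame: x down, beam = -z ; P at (gx,0,0)
    o=[]
    for a,u in((79,42),(37,42),(79,0)):
        a-=dl;u-=cz;f=a*np.cos(th)+u*np.sin(th);v=-a*np.sin(th)+u*np.cos(th)
        X=M@np.array([gx-v,0,-f,1]);o+=[c['fy']*X[1]/X[2]+c['cy'],c['fx']*28/X[2]*2]
    return np.array(o)
if __name__=='__main__':
    np.set_printoptions(precision=0,suppress=True)
    for d in(-4,0,4):
        for t in(0,15,20,25,30,35): print(d,t,pts(np.radians(t),d))
    im=cv2.imread('pics/w4.png',0);print(np.round(cv2.blur(im,(15,1))[90:225:3,280]))
    row=im[180:190].mean(0);print([int(v) for v in row[200:360:3]]);row=im[115:122].mean(0);print([int(v) for v in row[200:360:3]])
E
python3 pitch.py
```

```text
-4 0 [ 82. 181. 212. 161.  91. 128.]
-4 15 [ 81. 149. 193. 148. 112. 110.]
-4 20 [ 84. 141. 189. 143. 120. 105.]
-4 25 [ 89. 133. 186. 139. 128. 101.]
-4 30 [ 94. 126. 184. 135. 136.  97.]
-4 35 [100. 119. 183. 131. 145.  94.]
0 0 [ 96. 179. 222. 159. 101. 127.]
0 15 [ 92. 149. 204. 147. 120. 110.]
0 20 [ 94. 141. 199. 144. 127. 105.]
0 25 [ 98. 133. 196. 140. 135. 101.]
0 30 [102. 126. 194. 136. 143.  97.]
0 35 [108. 120. 192. 132. 151.  94.]
4 0 [109. 177. 233. 157. 110. 126.]
4 15 [103. 149. 214. 147. 127. 110.]
4 20 [104. 141. 210. 144. 134. 105.]
4 25 [107. 134. 206. 140. 142. 101.]
4 30 [110. 127. 203. 137. 149.  98.]
4 35 [115. 121. 201. 133. 157.  95.]
[224 223 221 218 226  36  55  55  53  53  51  51  48  48  48  47  46  44
  47  47  37  32  33  34  33  32  32  33  33  30  32  33  32  27  27  26
  22  54  84  90  91  93  92  91  96]
[161, 162, 161, 164, 36, 44, 44, 43, 43, 41, 41, 41, 39, 36, 39, 37, 34, 35, 35, 34, 32, 31, 32, 34, 30, 30, 29, 33, 27, 31, 31, 32, 26, 31, 30, 32, 34, 33, 33, 35, 36, 36, 41, 38, 40, 45, 41, 42, 64, 200, 198, 198, 198, 200]
[220, 219, 218, 217, 233, 54, 59, 59, 60, 60, 58, 58, 56, 55, 56, 54, 55, 54, 54, 53, 52, 52, 53, 50, 51, 52, 51, 52, 51, 50, 51, 52, 52, 53, 52, 52, 51, 52, 52, 53, 54, 53, 54, 55, 54, 55, 51, 35, 154, 158, 155, 154, 155, 157]
```

>>> {"api": "play_rows", "payload": {
  "fingers": [255,255,255],
  "offset": [
    [0,0,-0.3],
    [0,0,-0.3],
    [0,0,-0.3]
  ],
  "roll": [0,0,0]
}}

```text
time: 7.58
tcp_pos: [397.7, -337.3, 54.7]
tcp_rot: [-2.691, 1.57, -2.508]
force: [-5.9, -0.5, 3.1]
opening: 35.4
```

>>> {"api": "play_rows", "payload": {
  "fingers": [255,255,255,255,255,255,255],
  "offset": [
    [0,0,1],
    [0,0,3],
    [0,0,6],
    [0,0,9],
    [0,0,11.5],
    [0,0,12],
    [0,0,12]
  ],
  "roll": [0,0,0,0,0,0,0]
}}

```text
time: 8.17
tcp_pos: [399.2, -338.0, 176.4]
tcp_rot: [-1.017, 1.566, -0.833]
force: [0.4, 0.3, -2.4]
opening: 36.1
```

```bash
cat > meas.py <<'E'
from h import *
st=manip.state();im=manip.grab_frame('wrist')[:,:,::-1];cv2.imwrite(f"pics/w_{st['time']:.2f}.png",im)
g=cv2.blur(cv2.cvtColor(im,cv2.COLOR_BGR2GRAY),(15,1)).astype(float)
d=np.diff(g[:,280]);print(st['time'],st['tcp_pos'],st['force'],st['opening'],'front',80+np.argmin(d[80:140]),'rear',170+np.argmax(d[170:235]))
p=g[80:225:2,280];print(p.astype(int))
E
python3 meas.py
```

```text
8.1667 [ 399.23366923 -337.98967405  176.43717368] [ 0.3972765   0.25935164 -2.42513883] 36.07182837683147 front 106 rear 200
[213 218 222 224 223 220 220 222 222 221 219 215 221 154  50  55  57  54
  53  54  52  50  52  51  49  49  47  48  46  46  46  44  41  40  37  36
  32  32  33  31  32  33  33  32  32  32  32  31  33  32  33  30  30  29
  27  26  25  24  26  23  27  80  81  87  88  88  89  88  89  89  89  74
  29]
```

>>> {"api": "play_rows", "payload": {
  "fingers": [255,255,255,255,255,255,255,255,255,255,255,255],
  "offset": [
    [0.5,1.5,0.5],
    [1.5,4.5,1],
    [2.8,8.4,2],
    [4.1,12.3,2],
    [5.4,16.2,2],
    [6.7,20.1,2],
    [8,24,2],
    [9.3,27.9,2],
    [10.6,31.8,2],
    [11.9,35.7,2],
    [13.2,39.6,2],
    [14,42,2]
  ],
  "roll": [-0.03,-0.1,-0.2,-0.3,-0.4,-0.5,-0.6,-0.7,-0.8,-0.9,-0.97,-1]
}}

```text
time: 9.22
tcp_pos: [536.7, 86.7, 191.1]
tcp_rot: [-2.671, 1.566, 2.794]
force: [0.7, 0.1, -3.0]
opening: 35.0
```

>>> {"api": "play_rows", "payload": {
  "fingers": [255,255,255,255,255,255,255,255,255,255],
  "offset": [
    [0.4,2,0],
    [0.9,5,0],
    [1.4,8,-1],
    [1.9,11,-2],
    [2.3,13.5,-3],
    [2.6,15,-4],
    [2.8,16,-4.2],
    [2.9,17,-4.2],
    [2.9,17,-4.2],
    [2.9,17,-4.2]
  ],
  "roll": [-0.1,-0.2,-0.3,-0.35,-0.396,-0.396,-0.396,-0.396,-0.396,-0.396]
}}

```text
time: 10.05
tcp_pos: [567.1, 252.5, 152.3]
tcp_rot: [-0.594, 1.57, -1.806]
force: [-0.2, -0.1, -2.4]
opening: 35.4
```

```bash
python3 meas.py; python3 - <<'E'
from h import *
st=manip.state();print(st['tcp_rot'],st['q'])
ims=[manip.grab_frame(n)[:,:,::-1] for n in('scene','top')]
for n,i in zip(('scene','top'),ims):cv2.imwrite(f'pics/aim_{n}.png',i)
cv2.imwrite('pics/m5.png',np.hstack([cv2.resize(ims[0][70:220,250:450],(400,300),interpolation=cv2.INTER_CUBIC),cv2.resize(ims[1][170:320,80:280],(400,300),interpolation=cv2.INTER_CUBIC)]))
E
```

```text
10.05 [567.08413989 252.50066928 152.26363115] [-0.15145263 -0.12297341 -2.36187397] 35.438966430181964 front 106 rear 200
[165 113  45 208 218 210 210 209 209 209 209 208 210 150  36  43  44  44
  44  43  42  43  42  41  41  41  40  40  40  39  40  39  38  37  38  38
  37  37  37  38  37  37  36  31  27  26  26  27  29  28  27  26  28  28
  27  25  26  23  26  23  24  80  81  86  87  87  87  88  87  87  89  72
  30]
[ 0.51323356  1.57022735 -0.69994128] [ 2.24100279e-01  3.41344149e-01  1.53873068e+00 -4.76734798e-04
  1.26117499e+00 -1.33376025e-01]
```

View pics/m5.png

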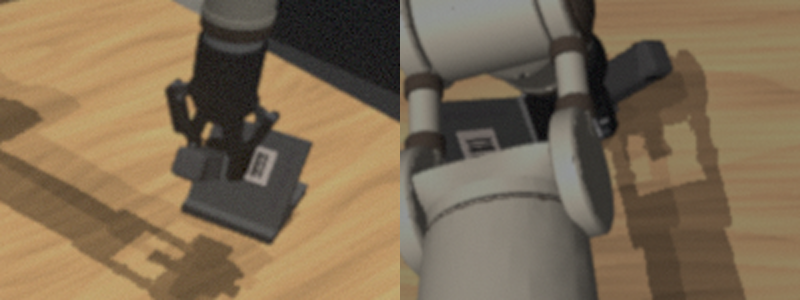

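```bash
ls pics | tr '\n' ' '; python3 - <<'E'
from h import *
c=manip.calibration('wrist');M=c['mount']
def tool(u,v,z): return (M@np.array([(u-c['cx'])/c['fx']*z,(v-c['cy'])/c['fy']*z,z,1]))[:3]
for f in('w_8.17','w_10.05','w3'):
    g=cv2.GaussianBlur(cv2.imread(f'pics/{f}.png',0),(3,3),0).astype(float);P=[]
    for r in range(206,340,8):
        p=g[r-2:r+3].mean(0);d=np.diff(p)
        # barrel bright-ish in the centre: walk out from centre to biggest drop/rise within window
        L=215+np.argmax(np.abs(d[215:255]));R=305+np.argmax(np.abs(d[305:345]));w=R-L
        X=tool((L+R)/2,r,c['fx']*35.6/w);P.append((r,L,R,X[0],X[2]))
    P=np.array(P);print(f);print(P[:,:3].astype(int).tolist());
    k=(P[:,2]-P[:,1]>70)&(P[:,2]-P[:,1]<100);s=np.polyfit(P[k,4],P[k,3],1);print(k.sum(),'pitch',np.degrees(np.arctan(-s[0])))
E
```

```text
aim_scene.png aim_top.png m1.png m2.png m3.png m4.png m5.png scene0.png top0.png w1.png w3.png w4.png w_10.05.png w_8.17.png wrist0.png w_8.17
[[206, 223, 331], [214, 236, 317], [222, 236, 318], [230, 236, 318], [238, 236, 318], [246, 238, 316], [254, 235, 319], [262, 233, 321], [270, 231, 323], [278, 228, 326], [286, 226, 328], [294, 222, 332], [302, 235, 319], [310, 235, 319], [318, 234, 320], [326, 234, 320], [334, 227, 327]]
13 pitch 22.145146090112277
w_10.05
[[206, 220, 331], [214, 236, 317], [222, 236, 334], [230, 236, 318], [238, 236, 318], [246, 236, 318], [254, 225, 329], [262, 233, 342], [270, 231, 323], [278, 228, 326], [286, 226, 328], [294, 222, 332], [302, 235, 319], [310, 235, 319], [318, 235, 320], [326, 234, 320], [334, 227, 327]]
11 pitch 11.371936351807184
w3
[[206, 241, 317], [214, 234, 319], [222, 234, 318], [230, 234, 308], [238, 234, 320], [246, 234, 320], [254, 225, 329], [262, 233, 321], [270, 231, 323], [278, 228, 326], [286, 226, 328], [294, 222, 332], [302, 236, 318], [310, 236, 318], [318, 236, 318], [326, 234, 320], [334, 226, 328]]
13 pitch 17.75207032379593
```

View pics/w_8.17.png

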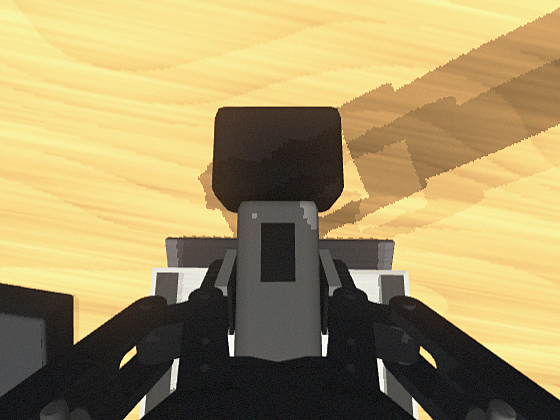

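```bash
python3 - <<'E'
from h import *
c=manip.calibration('wrist')
for f in('w_8.17','w_10.05'):
    g=cv2.imread(f'pics/{f}.png',0).astype(float)
    def edge(rows,lo,hi):
        o=[]
        for r in rows:
            p=g[r-3:r+4].mean(0);d=np.abs(np.diff(p))[lo:hi];k=np.argmax(d);w=d[max(0,k-2):k+3];o.append(lo+max(0,k-2)+.5+(w*np.arange(len(w))).sum()/w.sum())
        return np.array(o)
    for nm,rows,l,r in(('nose',range(125,186,4),(205,222),(336,352)),('barrel',range(210,246,3),(230,242),(312,324)),('barrelall',[*range(210,240,3),*range(302,322,3)],(230,242),(312,324))):
        rows=np.array(rows);w=edge(rows,*r)-edge(rows,*l)
        for _ in range(3):
            s=np.polyfit(rows,w,1);e=np.abs(w-np.polyval(s,rows));k=e<max(1,2*np.median(e));rows,w=rows[k],w[k]
        v=-s[1]/s[0];print(f,nm,len(rows),np.round(w[[0,-1]],1),'std',round(float(e.std()),2),'pitch',16.9+np.degrees(np.arctan(c['fy']/(c['cy']-v))))
s=cv2.imread('pics/aim_scene.png');t=cv2.imread('pics/aim_top.png')
a=cv2.convertScaleAbs(cv2.resize(s[125:185,320:400],(800,600),interpolation=cv2.INTER_CUBIC)[:, :],alpha=1.6,beta=20)
b=cv2.convertScaleAbs(cv2.resize(t[180:240,170:230],(400,400),interpolation=cv2.INTER_CUBIC),alpha=1.6,beta=20)
cv2.imwrite('pics/m6.png',np.hstack([cv2.resize(a,(400,300)),b[:300]]))
E
```

```text
w_8.17 nose 16 [126.7 131.8] std 0.09 pitch 28.061307425392165
w_8.17 barrel 10 [80.1 80.9] std 0.19 pitch 26.395102511918218
w_8.17 barrelall 14 [80.1 85. ] std 0.24 pitch 25.865415460575242
w_10.05 nose 16 [126.8 131.8] std 0.12 pitch 28.784025298450263
w_10.05 barrel 11 [80.3 82. ] std 0.06 pitch 29.267928948964613
w_10.05 barrelall 16 [80.3 86.1] std 0.26 pitch 26.35875959955262
```

View pics/m6.png

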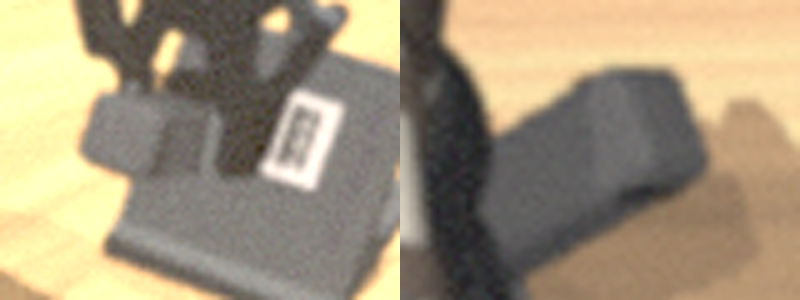

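>>> {"api": "play_rows", "payload": {
  "fingers": [255,255,255,255,255,255,255,255,255,255,255,255],
  "offset": [
    [0.1,-0.2,-0.4],
    [0.1,-0.2,-0.7],
    [0.1,-0.2,-0.7],
    [0.1,-0.2,-0.7],
    [0.1,-0.2,-0.7],
    [0.1,-0.2,-0.7],
    [0.1,-0.2,-0.7],
    [0.1,-0.2,-0.7],
    [0.1,-0.2,-0.7],
    [0.1,-0.2,-0.7],
    [0.1,-0.2,-0.7],
    [0.1,-0.2,-0.7]
  ],
  "roll": [0,0,0,0,0,0,0,0,0,0,0,0]
}}

```text
time: 11.2
tcp_pos: [568.0, 250.8, 145.3]
tcp_rot: [0.591, 1.571, -0.622]
force: [1.0, 1.2, -1.8]
opening: 35.7
```

>>> {"api": "play_rows", "payload": {
  "fingers": [255,255,255,255,255,255,255,255,255,255,255,255],
  "offset": [
    [0,0,0],
    [0,0,0],
    [0,0,0],
    [0,0,0],
    [0,0,0],
    [0,0,0],
    [0,0,0],
    [0,0,0],
    [0,0,0],
    [0,0,0],
    [0,0,0],
    [0,0,0]
  ],
  "roll": [0,0,0,0,0,0,0,0,0,0,0,0]
}}

```text
time: 12.2
tcp_pos: [568.0, 250.8, 145.3]
tcp_rot: [-1.943, 1.571, 3.128]
force: [0.2, -1.0, -2.3]
opening: 35.5
```

>>> {"api": "play_rows", "payload": {
  "fingers": [255,255,255,255,255,255,255,255,255,255,255,255],
  "offset": [
    [0.4,-1,0.5],
    [1,-3,1],
    [1,-6,1.5],
    [0,-9,1.5],
    [-2,-12,1],
    [-4,-15,0],
    [-6,-18,-2],
    [-8,-21,-4],
    [-10,-23.5,-6],
    [-10.8,-25,-7],
    [-10.8,-25,-8],
    [-10.8,-25,-8]
  ],
  "roll": [0,0,0,-0.02,-0.06,-0.1,-0.14,-0.178,-0.178,-0.178,-0.178,-0.178]
}}

```text
time: 13.2
tcp_pos: [458.7, -0.0, 64.0]
tcp_rot: [-2.022, 1.568, 2.868]
force: [-0.7, 0.1, -2.2]
opening: 35.2
```

>>> {"api": "play_rows", "payload": {
  "fingers": [255,255,255,255,255,255,255,255,255,255,255,255],
  "offset": [
    [0,0,-0.8],
    [0,0,-1.5],
    [0,0,-2],
    [0,0,-2.5],
    [0,0,-3],
    [0,0,-3.5],
    [0,0,-4],
    [0,0,-4.5],
    [0,0,-5],
    [0,0,-5.5],
    [0,0,-5.9],
    [0,0,-5.9]
  ],
  "roll": [0,0,0,0,0,0,0,0,0,0,0,0]
}}

```text
time: 14.2
tcp_pos: [463.9, -0.9, 8.2]
tcp_rot: [0.993, 1.563, -0.398]
force: [2.7, -3.9, 4.5]
opening: 35.4
```

>>> {"api": "play_rows", "payload": {
  "fingers": [255,255,255,255],
  "offset": [
    [0,0,-0.2],
    [0,0,-0.4],
    [0,0,-0.4],
    [0,0,-0.4]
  ],
  "roll": [0,0,0,0]
}}

```text
time: 14.53
tcp_pos: [463.8, -0.7, 4.4]
tcp_rot: [0.997, 1.563, -0.393]
force: [2.3, -5.1, 5.7]
opening: 35.5
```

```bash
python3 - <<'E'
from h import *
st=manip.state();print(st['tcp_pos'],st['tcp_rot'],st['force'])
T,S=cam('top'),cam('scene')
im={n:manip.grab_frame(n)[:,:,::-1] for n in('wrist','scene','top')}
for n in im: cv2.imwrite(f'pics/b_{n}.png',im[n])
cv2.imwrite('pics/m7.png',np.vstack([np.hstack([cv2.resize(im['top'][170:290,370:530],(400,300),interpolation=cv2.INTER_CUBIC),cv2.resize(im['scene'][220:355,50:230],(400,300),interpolation=cv2.INTER_CUBIC)]),np.hstack([cv2.resize(im['wrist'],(400,300)),cv2.resize(im['scene'][140:260,200:360],(400,300))])]))
E
```

```text
[463.82440788  -0.73211144   4.44516561] [ 0.99703467  1.56322495 -0.39345518] [ 2.32253104 -5.05463477  5.65299876]
```

View pics/m7.png

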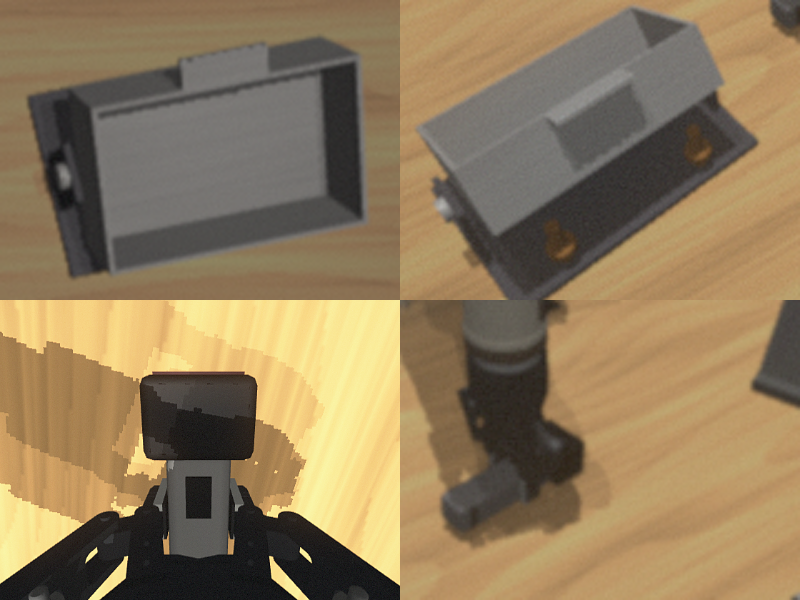

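```bash
python3 - <<'E'
from h import *
np.set_printoptions(precision=1,suppress=True)
T,S=cam('top'),cam('scene')
tb={'f-':(516.4,256.8),'f+':(413.2,278.8),'r+':(408.8,214),'r-':(513.6,190.8)}
sb={'f-':(58.1,278.5),'f+':(152.6,223.6),'r+':(182.8,231.3),'r-':(75.7,294.3)}
B={}
for k in tb: B[k],r=tri((T,S),(tb[k],sb[k]));print(k,B[k],r)
d=(B['r+']+B['r-']-B['f+']-B['f-'])/2;d/=np.linalg.norm(d);y=(B['r+']+B['f+']-B['r-']-B['f-'])/2
print(np.linalg.norm(y),np.degrees(np.arcsin(d[2])),np.degrees(np.arctan2(d[1],d[0])),np.degrees(np.arctan2(-y[0],y[1])))
y/=np.linalg.norm(y);z=np.cross(d,y);c=sum(B.values())/4;print('c',c,'pivot',c-52*z,'floor',c-60*z,'tab',c+88*d)
E
```

```text
f- [ 475.3 -432.5   79.5] [0.8, 0.8]
f+ [ 434.  -220.9   76. ] [2.5, 2.5]
r+ [ 559.9 -199.7  148.4] [2.5, 2.5]
r- [ 598.8 -407.2  154.8] [1.3, 1.3]
213.43986011639922 30.223617189675174 10.567304458756949 10.816824231610209
c [ 517.  -315.1  114.7] pivot [ 542.9 -311.2   69.8] floor [ 546.9 -310.6   62.8] tab [ 591.8 -301.2  159. ]
```

>>> {"api": "play_rows", "payload": {
  "fingers": [255,255,255,255,255,255,255],
  "offset": [
    [0,0,1.5],
    [0,0,4],
    [0,0,8],
    [0,0,12],
    [0,0,15],
    [0,0,17],
    [0,0,17]
  ],
  "roll": [0,0,0,0,0,0,0]
}}

```text
time: 15.27
tcp_pos: [463.6, 0.2, 177.5]
tcp_rot: [1.136, 1.56, -0.254]
force: [0.8, -0.3, -1.8]
opening: 35.7
```

>>> {"api": "play_rows", "payload": {
  "fingers": [255,255,255,255,255,255,255,255,255,255,255,255],
  "offset": [
    [0.3,-1.5,0],
    [0.8,-4.5,0],
    [1.3,-8,0],
    [2,-12,0],
    [2.7,-16,0],
    [3.4,-20,0],
    [4,-24,0],
    [4.7,-27.5,0],
    [5.2,-30,0],
    [5.4,-31.4,0],
    [5.4,-31.4,0],
    [5.4,-31.4,0]
  ],
  "roll": [0,0,0,0,0,0,0,0,0,0,0,0]
}}

```text
time: 16.27
tcp_pos: [513.3, -312.8, 169.9]
tcp_rot: [-2.6, 1.567, 2.292]
force: [0.4, 1.2, -1.8]
opening: 35.3
```

>>> {"api": "play_rows", "payload": {
  "fingers": [255,255,255,255,255,255,255,255],
  "offset": [
    [0.4,-0.2,-1.5],
    [0.4,-0.2,-4],
    [0.4,-0.2,-6.5],
    [0.4,-0.2,-8],
    [0.4,-0.2,-9],
    [0.4,-0.2,-9.6],
    [0.4,-0.2,-9.6],
    [0.4,-0.2,-9.6]
  ],
  "roll": [0,0,0,0,0,0,0,0]
}}

```text
time: 16.93
tcp_pos: [518.5, -315.0, 76.9]
tcp_rot: [0.738, 1.57, -0.652]
force: [0.8, 0.1, -2.6]
opening: 35.6
```

>>> {"api": "play_rows", "payload": {
  "fingers": [255,255,255,255,255],
  "offset": [
    [0,0,-0.2],
    [0,0,-0.4],
    [0,0,-0.5],
    [0,0,-0.5],
    [0,0,-0.5]
  ],
  "roll": [0,0,0,0,0]
}}

```text
time: 17.35
tcp_pos: [518.1, -316.0, 72.0]
tcp_rot: [0.17, 1.57, -1.221]
force: [-3.5, -1.9, 1.5]
opening: 35.6
```

>>> {"api": "play_rows", "payload": {
  "fingers": [150,147,145,143,141,138,135,132,128,124,120,116],
  "offset": [
    [0,0,-0.1],
    [0,0,-0.1],
    [0,0,-0.1],
    [0,0,-0.1],
    [0,0,-0.1],
    [0,0,0],
    [0,0,0],
    [0,0,0],
    [0,0,0.1],
    [0,0,0.2],
    [0,0,0.3],
    [0,0,0.3]
  ],
  "roll": [0,0,0,0,0,0,0,0,0,0,0,0],
  "squeeze": 20
}}

```text
time: 18.35
tcp_pos: [517.3, -314.7, 74.0]
tcp_rot: [-2.313, 1.569, 2.58]
force: [-5.8, -1.7, 2.0]
opening: 46.2
```

```bash
python3 meas.py; python3 - <<'E'
from h import *
im={n:manip.grab_frame(n)[:,:,::-1] for n in('wrist','scene')}
cv2.imwrite('pics/m8.png',np.hstack([cv2.resize(im['scene'][200:335,50:230],(400,300)),cv2.resize(im['wrist'],(400,300))]))
E
```

```text
18.35 [ 517.33428784 -314.7189097    73.96175159] [-5.84728469 -1.7195556   1.97231362] 46.23963054163216 front 109 rear 221
[162 162 162 163 162 162 162 162 162 161 162 163 148 135 138  72  40  41
  36  34  37  37  37  47  67  79  79  83  80  80  79  77  76  74  74  72
  73  70  67  67  63  59  57  55  52  50  51  49  47  48  47  45  44  45
  43  43  43  42  43  43  43  43  44  42  43  42  44  43  41  38  27  74
  96]
```

View pics/m8.png

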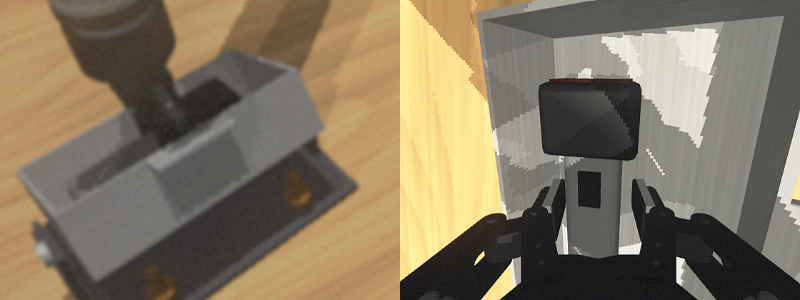

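>>> {"api": "play_rows", "payload": {
  "fingers": [116,114,110,106,102,98],
  "offset": [
    [0,0,0.3],
    [-0.2,0,0.5],
    [-0.3,0,0.7],
    [-0.4,0,0.8],
    [-0.4,0,0.9],
    [-0.4,0,0.9]
  ],
  "roll": [0,0,0,0,0,0]
}}

```text
time: 19.0
tcp_pos: [514.5, -315.4, 83.9]
tcp_rot: [0.875, 1.569, -0.516]
force: [-0.4, -0.1, 0.5]
opening: 52.8
```

```bash
python3 meas.py
```

```text
19.0 [ 514.49674683 -315.37667033   83.88860049] [-0.37644446 -0.05234237  0.46479459] 52.82359094620372 front 108 rear 207
[161 161 161 160 161 160 160 160 161 160 160 158 143 134 106  29  35  35
  36  37  38  35  42  40  41  44  43  43  43  42  41  42  40  42  38  39
  36  36  36  37  35  36  36  35  34  35  35  35  36  35  37  35  36  36
  34  36  34  34  34  36  37  35  33  35  81  93  92  93  93  92  91  92
  91]
```

>>> {"api": "play_rows", "payload": {
  "fingers": [90,85,85,85,85,85,85,85,85],
  "offset": [
    [0,0,0.5],
    [0,0,1.5],
    [0,0,3],
    [0,0,5],
    [0,0,8],
    [0,0,11],
    [0,0,13.5],
    [0,0,15],
    [0,0,15]
  ],
  "roll": [0,0,0,0,0,0,0,0,0]
}}

```text
time: 19.8
tcp_pos: [516.0, -316.9, 239.3]
tcp_rot: [0.646, 1.561, -0.745]
force: [-0.9, -0.4, 1.0]
opening: 57.0
```

```bash
python3 - <<'E'
from h import *
np.set_printoptions(precision=1,suppress=True)
st=manip.state();im=manip.grab_frame('wrist')[:,:,::-1];cv2.imwrite('pics/c_w.png',im);C=cam('wrist',st)
cv2.imwrite('pics/c_s.png',manip.grab_frame('scene')[:,:,::-1])
print(st['tcp_pos'],st['force'],st['opening'],st['q'])
g=cv2.cvtColor(im,cv2.COLOR_BGR2GRAY);mk=(cv2.blur(g,(5,5))<60).astype(np.uint8);mk[300:]=0
n,l,s,ce=cv2.connectedComponentsWithStats(mk)
for i in range(1,n):
    if s[i,4]>300:
        r=cv2.minAreaRect(np.argwhere(l==i)[:,::-1].astype(np.float32));print(s[i],ce[i],[np.round(v,0) for v in r],onz(C,ce[i],75))
# expected spots: bin axis points
a=np.radians(10.4);ex=np.array([np.cos(.5)*np.cos(a),np.cos(.5)*np.sin(a),np.sin(.5)]);ey=np.array([-np.sin(a),np.cos(a),0]);ez=np.cross(ex,ey);pv=np.array([542.5,-311.3,70])
for b in[(-70,0,-8),(70,0,-8),(0,105,-8),(0,-105,-8),(-70,105,-8),(-70,105,52),(70,105,-8)]: print(b,proj(C,pv+b[0]*ex+b[1]*ey+b[2]*ez))
E
```

```text
[ 516.  -316.9  239.3] [-0.9 -0.4  1. ] 57.00942847059036 [-0.8  0.2  1.5  0.   1.4 -0.9]
[ 237  108   66   49 2944] [269.4 131.1] [array([270., 132.]), array([48., 65.]), np.float64(90.0)] [ 499.1 -263.4   75. ]
[255 165  16  26 351] [263.  178.2] [array([262., 178.]), array([25., 15.]), np.float64(90.0)] [ 500.7 -309.9   75. ]
[197 254  24  46 737] [209.8 280.6] [array([210., 277.]), array([22., 47.]), np.float64(8.0)] [ 461.9 -434.5   75. ]
[334 254  26  46 769] [345.2 281.4] [array([346., 276.]), array([45., 25.]), np.float64(90.0)] [ 610.2 -408.9   75. ]
[159 264  38  36 451] [181. 286.] [array([184., 288.]), array([23., 50.]), np.float64(42.0)] [ 431.1 -447.    75. ]
[359 264  39  36 478] [374.  285.6] [array([371., 288.]), array([51., 24.]), np.float64(48.0)] [ 643.3 -408.5   75. ]
(-70, 0, -8) [250.1 177.6]
(70, 0, -8) [374.5 192.1]
(0, 105, -8) [309.2  75.8]
(0, -105, -8) [303.8 273.5]
(-70, 105, -8) [247.3  79.2]
(-70, 105, 52) [209.7  73.6]
(70, 105, -8) [385.9  71.6]
```

>>> {"api": "play_rows", "payload": {
  "fingers": [255,255,255,255,255,255,255,255],
  "offset": [
    [2,0.4,0],
    [4,0.8,0],
    [6,1.2,0],
    [6.7,1.3,-1],
    [6.7,1.3,-3],
    [6.7,1.3,-5],
    [6.7,1.3,-5],
    [6.7,1.3,-5]
  ],
  "roll": [0,0,0,0,0,0,0,0]
}}

```text
time: 20.57
tcp_pos: [579.2, -301.2, 180.1]
tcp_rot: [-2.383, 1.565, 2.51]
force: [-0.3, 0.0, 0.2]
opening: -0.5
```

>>> {"api": "play_rows", "payload": {
  "fingers": [255,255,255,255,255,255],
  "offset": [
    [0,0,-1],
    [0,0,-1.7],
    [0,0,-2.2],
    [0,0,-2.5],
    [0,0,-2.5],
    [0,0,-2.5]
  ],
  "roll": [0,0,0,0,0,0]
}}

```text
time: 21.07
tcp_pos: [581.1, -302.2, 158.4]
tcp_rot: [0.935, 1.571, -0.456]
force: [-0.1, 0.3, -0.0]
opening: -0.2
```

>>> {"api": "play_rows", "payload": {
  "fingers": [255,255,255,255,255,255,255,255,255,255],
  "offset": [
    [0.1,0,-0.2],
    [0.3,0.1,-0.4],
    [0.5,0.1,-0.6],
    [0.8,0.2,-0.8],
    [1.1,0.2,-1],
    [1.4,0.3,-1.2],
    [1.7,0.3,-1.4],
    [2,0.4,-1.6],
    [2,0.4,-1.6],
    [2,0.4,-1.6]
  ],
  "roll": [0,0,0,0,0,0,0,0,0,0]
}}

```text
time: 21.9
tcp_pos: [601.4, -298.6, 142.4]
tcp_rot: [0.575, 1.57, -0.816]
force: [-0.7, -1.7, 2.2]
opening: -0.5
```

>>> {"api": "play_rows", "payload": {
  "fingers": [255,255,255,255,255,255,255,255],
  "offset": [
    [0.2,0,-0.2],
    [0.4,0.1,-0.4],
    [0.6,0.1,-0.6],
    [0.8,0.1,-0.8],
    [1,0.2,-1],
    [1.2,0.2,-1.2],
    [1.4,0.2,-1.4],
    [1.5,0.3,-1.6]
  ],
  "roll": [0,0,0,0,0,0,0,0]
}}

```text
time: 22.57
tcp_pos: [616.3, -295.3, 126.0]
tcp_rot: [0.542, 1.571, -0.849]
force: [-2.8, -2.8, 5.4]
opening: 0.1
```

```bash
python3 - <<'E'
from h import *
st=manip.state();print(st['time'],st['tcp_pos'],st['force'],st['moment'])
im=manip.grab_frame('scene')[:,:,::-1];cv2.imwrite('pics/d_s.png',im)
E
```

```text
22.5667 [ 616.32951684 -295.26866265  125.95657889] [-2.837898   -2.82717998  5.38259393] [-0.53266258  0.4179422   0.01470372]
```

>>> {"api": "play_rows", "payload": {
  "fingers": [255,255,255,255,255],
  "offset": [
    [0.1,0,-0.2],
    [0.2,0,-0.4],
    [0.2,0,-0.4],
    [0.2,0,-0.4],
    [0.2,0,-0.4]
  ],
  "roll": [0,0,0,0,0]
}}

```text
time: 23.03
tcp_pos: [618.8, -294.8, 122.3]
tcp_rot: [1.641, 1.569, 0.25]
force: [1.4, -0.1, 2.3]
opening: 0.4
```

>>> {"api": "play_rows", "payload": {
  "fingers": [255,255,255,255,255],
  "offset": [
    [0,0,-0.1],
    [0,0,-0.2],
    [0,0,-0.3],
    [0,0,-0.3],
    [0,0,-0.3]
  ],
  "roll": [0,0,0,0,0]
}}

```text
time: 23.45
tcp_pos: [618.9, -294.8, 122.0]
tcp_rot: [1.405, 1.569, 0.014]
force: [-2.8, 2.8, 13.3]
opening: 0.2
```

>>> {"api": "play_rows", "payload": {
  "fingers": [255,255,255],
  "offset": [
    [0,0,-0.2],
    [0,0,-0.3],
    [0,0,-0.3]
  ],
  "roll": [0,0,0]
}}

```text
time: 23.7
tcp_pos: [619.0, -294.8, 121.9]
tcp_rot: [1.2, 1.569, -0.19]
force: [-10.7, 8.7, 24.9]
opening: -0.0
```

>>> {"api": "play_rows", "payload": {
  "fingers": [255,255,255,255,255,255,255,255,255,255],
  "offset": [
    [0,0,0.5],
    [0,0,2],
    [-1,0,5],
    [-3,0,9],
    [-5,0,12],
    [-7,0,15],
    [-9,0,16],
    [-10.5,-2,16],
    [-10.5,-2,16],
    [-10.5,-2,16]
  ],
  "roll": [0,0,0,0,0,0,0,0,0,0]
}}

```text
time: 24.53
tcp_pos: [512.4, -315.2, 275.5]
tcp_rot: [-2.993, 1.569, 1.897]
force: [0.2, 1.1, -0.4]
opening: 0.2
```

```bash
python3 - <<'E'
from h import *
np.set_printoptions(precision=1,suppress=True)
st=manip.state();im=manip.grab_frame('wrist')[:,:,::-1];cv2.imwrite('pics/e_w.png',im);C=cam('wrist',st)
s=manip.grab_frame('scene')[:,:,::-1];cv2.imwrite('pics/e_s.png',s)
print(st['time'],st['tcp_pos'],st['force'],st['opening'])
g=cv2.cvtColor(im,cv2.COLOR_BGR2GRAY);mk=(cv2.blur(g,(5,5))<60).astype(np.uint8);mk[300:]=0
n,l,q,ce=cv2.connectedComponentsWithStats(mk)
for i in range(1,n):
    if q[i,4]>250: print(q[i],ce[i],onz(C,ce[i],100))
a=np.radians(10.4);pv=np.array([542.5,-311.3,70]);S=cam('scene')
def B(b,t):
    ex=np.array([np.cos(t)*np.cos(a),np.cos(t)*np.sin(a),np.sin(t)]);ey=np.array([-np.sin(a),np.cos(a),0]);return pv+b[0]*ex+b[1]*ey+b[2]*np.cross(ex,ey)
for t in(0,.05,.1):print(t,'rear rim corners',[proj(S,B((74,y,52),t)) for y in(109,-109)],'wrist',[proj(C,B(b,t)) for b in((74,109,52),(-74,109,52),(99,35,52),(-70,0,-8))])
# rear-wall vertical profile in the scene at mid of left half
u,v=proj(S,B((74,-70,52),0));print(u,v,cv2.cvtColor(s,cv2.COLOR_BGR2GRAY)[int(v)-14:int(v)+14,int(u)-1:int(u)+2].mean(1).astype(int))
E
```

```text
24.5333 [ 512.4 -315.2  275.5] [ 0.2  1.1 -0.4] 0.15230382114737948
[ 251  113   54   43 1583] [281.4 136.4] [ 506.8 -264.   100. ]
[269 167  15  23 318] [276.4 178.2] [ 509.4 -306.7  100. ]
[ 236  248   84   52 2276] [277.7 281.1] [ 532.2 -424.6  100. ]
0 rear rim corners [array([195.6, 249.7]), array([ 88.8, 320.3])] wrist [array([396.2,  72.6]), array([227.7,  73.1]), array([414.2, 157.1]), array([243.7, 180.7])]
0.05 rear rim corners [array([194.6, 247.7]), array([ 87.4, 318.1])] wrist [array([394.6,  72.1]), array([225.6,  73.7]), array([413.5, 157.8]), array([244.4, 180.1])]
0.1 rear rim corners [array([193.4, 245.8]), array([ 85.9, 315.9])] wrist [array([392.7,  71.6]), array([223.7,  74.2]), array([412.4, 158.5]), array([245.3, 179.5])]
110.68497559029042 305.83783839256114 [104 104 105 104 103 105 105 103 112 134 153 154 152 140 115  85  76  73
  74  76  77  74  75  75  78  74  74  77]
```

```bash
python3 -c "
from cell import manip
print(manip.sign_off())"
```

```text
the job is handed in; nothing more can be done
None
```

The angle plate is booked in and the job is handed in at about 24.6 s of the 58 s allowed. The weakest figure is the tilt of the scan.

- **Tilt:** the moves only allow the tool to point straight down. I gripped the scanner at about 35 N and pivoted it nose-down in the grip against the bin's front rim. That also rocked the bin further forward, from about 0.35 to about 0.5 rad.
- **Scan:** I held the window about 100 mm from the label for about 2 s. The tilt measured from the wrist camera came to 26–29°. The label faces 30° up by the text and 27.6° by my measurement, so the aim was probably within 2–3° of square. The heading was set to within about 1° of the measured label direction.
- **Laying in the bin:** I levelled the scanner by pressing its nose on bare bench, then laid it lengthwise in the forward-rocked bin. It tipped the last few millimetres onto the sloping floor between slowly opening fingers.
- **Closing the bin:** I pressed the tab down. It stopped hard at 121.9 mm, where level is 122 mm, with the force rising to about 25 N.

**Last checks:**
- The wrist picture places the scanner inside the bin.
- The rear rim sits at the level position in the scene camera, to about half a pixel.
- The arm stands clear, with no contact force.
- I did not look again at the plug gauge and caliper, but no move went near them or touched the plate.

The last pictures were checked by numbers only, because the 12 views were used up.

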